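Index the saw blade to the third stop behind a closed guard

ROBOT

A 7-joint arm with a two-finger parallel gripper is mounted at the origin on the work surface. World frame = base frame: x ahead of the robot, y to its left, z up, the work surface at z = 0. Lengths are in m, angles in rad, forces in N, time in s.
With the tool pointing down it reaches from about 0.4 to 0.875 m from the base axis. Payload 19.3 kg.
Tool frame: the origin (TCP) lies between the finger pads; the fingertips stand 19 mm ahead of it and the grasp point (between the pads) is the TCP (robot.tcp_to_tips is the distance from the TCP to the fingertips, in m); z points along the fingers, y is the direction in which the jaws open and shut (so a half turn about z gives the same grasp; the last joint's range is limited). The gripper opens to 85 mm and grips with 20 to 120 N. Pads are 22 mm wide; open, the fingers measure 114 mm over their backs; the gripper's body (76 mm by 85 mm) begins 54 mm behind the grasp point. The pads swing forward as they close: fully open they stand 13 mm farther back than shut.
Start: joints at [1.268, 0.521, -0.036, 1.599, 0.021, 1.021, -0.113], TCP at [0.144, -0.608, 0.25] pointing down, gripper open.
Joint ranges: [-2.91, 2.91], [-0.3, 2.13], [-1.5, 1.42], [0.17, 2.43], [-1.26, 4.41], [0.16, 1.93], [-2.52, 2.52]. Speed limits (rad/s): [1.89, 1.89, 2.39, 2.39, 3.01, 3.01, 3.01].

INTERFACE

Orientations are given as [roll, pitch, yaw] about the fixed x, y, z axes, in that order (R = Rz(yaw) Ry(pitch) Rx(roll)).
In Python, from bench import state, imaging, ticket, robot gives the robot as it stands.
- The arm moves only by the tool carry_out, never from a script. Its argument "rows" is a list of rows, each an object with "offset": the shift along the world's x, y, z as a fraction of full scale, a list of three; "yaw": the turn about the world's z as a fraction of full scale. In form: [{"offset": [x, y, z], "yaw": yaw}, ...]. A call has 1 to 12 rows; each row shifts and turns the pose as measured when the row begins; what a row does not reach is not made up. Full scale, the value 1, is 0.1 m for a shift and pi rad for a turn. A row lasts 1/12 s, in which the tool goes at most 41.7 mm and 7.16 degrees, less where a joint would pass 70% of its speed; a pose out of reach is approached as far as the arm can. A call with a number of a shift or a turn outside -1 to 1 is refused whole. A call with a gripper value outside its range is refused whole. "grip" is the gripper command: -1 is fully open, 1 is shut, values between are in proportion, set as the call begins (left out, the last holds). The fingers move at their own pace and stop on an object; "squeeze" is the grip in N (left out, the last holds). Time passes only in rows, so rows that do not move let the fingers close. It gives the time, the measured TCP pose, the force and the opening at its end, in the units of the state.
- state(): the state, without advancing time (a new reading comes with each control period).
- imaging.snapshot(name): name is "scene" or "top" or "wrist"; returns (picture, depth): 384x512x3 uint8, red, green, blue; 384x512 float32, m along the optical axis (not along the pixel's ray), 0 where there is no reading.
- imaging.camera_model(name): a dict with "vfov" (degrees; the focal length in pixels is half the picture's height over the tangent of half this angle, whatever the lens; pixels are square), "cx", "cy" (the principal point, pixels), "pose" (4x4, takes a point from camera to world coordinates); the wrist camera has in their place "mount" (4x4, takes a point from camera to tool coordinates, whose origin is the TCP and whose axes are the flange's). Camera axes: x right, y down, z forward; pixel columns grow to the right and rows downward; lengths in m; the calibration is good to about 2 mm. A picture is of the moment at which its call begins: read the wrist's pose just before it. camera_model takes no time and is no camera call.
- ticket.finish_job(): hands the job in, once; it reports no verdict.
The state is a dict: "time_s": time; "joint_pos": joint angles; "joint_velocities": joint speeds; "tau": joint torques, N m; "ee_pos": TCP position; "ee_rot": TCP orientation; "force": force on the tool from outside, world axes, zero at the start; "wrist_torque": the same for the moment, N m; "width": finger opening in m.
Only numpy, scipy, OpenCV 4.12 (cv2) and the standard library are available. Lean on these libraries where they do the work, as an engineer would, in place of code of your own. Each camera call takes 0.05 s, during which the arm holds its last target. There are 200 camera calls.

TASK

On the saw-blade sharpening jig, first slide the guard fully shut along its track so that it covers the grinding wheel. Then turn the index knob clockwise (seen from above), counting the clicks, to the third stop from where it stands, never on past it, and finish still gripping the knob, holding it steady at that stop. Leave the other things on the bench where they are.

Things in the scene. Friction and masses are not known exactly. Their poses are not given: they have to be found in the camera images.
- jig: Fixed saw-blade sharpening jig: a grey base casting 200 (x) x 370 (y) x 12 mm bolted to the bench; origin at the centre of its underside, z up. On its -y half stands the index head with a bare circular saw blade 184 mm in diameter (lying flat, 58 mm above the bench) whose vertical spindle is at jig x 0, y -80 mm; on its +y half a small motor (68 mm in diameter, lying along y) with a grinding wheel at y 13 to 24 mm, over which the guard slides along jig y.
- guard_pull (a point): The pull of the sliding guard: an upright steel block 40 (jig x) x 14 (jig y) x 34 mm tall standing on the middle of the guard's top; this point is its centre, 139 mm above the bench, axes parallel to the jig's; pinch it from above across its 14 mm, that is along y. It is fixed to the guard, a clear hood 116 (x) x 90 (y) mm with its top at 122 mm above the bench. The pull is at jig y 65 mm with the guard shut, and at 65 mm plus the opening otherwise.
- guard (a joint): Opening of the guard (m): 0 is fully shut against its end stop (hood over the wheel), growing as it slides along jig +y, to 0.085 at most; it starts 0.045 to 0.075 open. Slides stiffly (about 2 N) and stays where it is left.
- knob_bar (a point): The bar grip of the index knob, on the spindle's axis above the blade: a black upright bar 50 (own x) x 14 (own y) x 40 mm tall, with a short white mark on top near its +x end; this point is its centre, 123 mm above the bench, z up; pinch it from above across its 14 mm. A round skirt 54 mm in diameter lies directly under it (its top 103 mm above the bench). It turns with the blade; its yaw at the start varies. The guard, even shut, comes no nearer than 80 mm to its axis.
- index (a joint): Turn of the knob and blade (rad), growing clockwise seen from above. It starts at 0, the home stop against its end stop; spring-plunger stops (clicks) follow every 20 degrees (0.349), so the third stop is at 1.047 (60 degrees); two more stops follow before the end at 1.75. Leaving a stop takes about 0.15 N m, easing to nothing half-way to the next, where it snaps in; let go, it settles in the nearest stop.
- cup: Bystander: a paper cup 76 mm wide and 90 mm tall; origin under its centre.
- offcut: Bystander: a wood offcut 45 x 130 x 20 mm lying flat; origin under its centre.
- wrench: Bystander: a steel wrench lying along its own x; origin under its middle.
- tin: Bystander: a bare metal tin 66 mm wide and 100 mm tall; origin under its centre.

How it is judged:
On the way, in this order (a step that is already met when the one before it is completed fails the run):
1. the guard is fully shut and the knob not yet turned (value of joint guard below 0.006 m and value of joint index below 0.1745 rad), for 0.2 s.
2. the knob is at the third stop, gripped (value of joint index between 0.9572 and 1.1372 rad and contact force between the fingers and index above 2 N and distance between the grasp point and knob_bar below 0.03 m), for 0.2 s.
At the end, for the whole second after the job is handed in: The knob stands at the third stop (60 degrees, within 5 degrees), still, gripped in the fingers (over 2 N on the bar, grasp point within 30 mm of the bar's centre), and the guard is shut to within 6 mm (all of step 2 and value of joint guard below 0.006 m and velocity of joint index between -0.1 and 0.1 rad/s); the arm keeps its last pose, push and grip.
It fails at once if the knob is turned half-way on from the third stop to the fourth, or further (value of joint index above 1.2217 rad).
It fails at once if the knob is turned to the first click while the guard is open (value of joint guard above 0.012 m and value of joint index above 0.1745 rad).
It fails at once if a bystander (cup, offcut, wrench or tin) is pushed more than 30 mm (distance of any of cup, offcut, wrench, tin from where it was at the start of the episode above 0.03 m).
It also fails if it takes over 48 s, if anything falls off the work surface, if the arm or the gripper's body presses on something with over 40 N, if the wrist force passes 120 N, or if a joint passes its speed limit or range.

## Working session

There is one attempt and no reset: what is moved stays moved. The work goes in short steps, Python scripts to look and compute and a tool call to move; the robot and the scene stay as the last step left them, time stands still between calls to the robot, and variables do not carry over. Pictures are saved under pics/ and viewed, about 8 in all and at most 12, crops included, and the job is handed in when it is done.

Besides the shell and the picture viewer there is one more tool, called after "Request:" by a JSON object that holds its "method" and its "body", one argument or row to a line. carry_out: Moves the arm, as the interface text tells. Shift numbers are shares of 0.1 m and turn numbers shares of pi rad, none past 1 either way. Its arguments: {"type":"object","properties":{"rows":{"type":"array","items":{"type":"object","properties":{"offset":{"type":"array","items":{"type":"number"}},"yaw":{"type":"number"}}}},"grip":{"type":"number"},"squeeze":{"type":"number"}},"required":["rows"]}

```bash
mkdir -p pics
python3 - <<'E'
from bench import state, imaging
import cv2, numpy as np
s=state();print(s['ee_pos'],s['ee_rot'],s['width'],s['time_s'])
for n in("top","scene"):
    p,d=imaging.snapshot(n);np.savez(f"{n}.npz",p=p,d=d);cv2.imwrite(f"pics/{n}0.png",p[:,:,::-1])
    print(n,imaging.camera_model(n),(d>0).mean())
E
```

```text
[ 0.14408133 -0.60782307  0.24971779] [-3.14041736e+00  6.76867907e-05  2.32766775e-01] 0.08561706341295161 0.0
top {'vfov': 51.75687938397378, 'cx': 252.05760583549895, 'cy': 189.97721108368572, 'pose': array([[-0.02425787, -0.99824   ,  0.05411525,  0.54750967],
       [-0.99968851,  0.02453963,  0.0045482 ,  0.05170075],
       [-0.00586816, -0.05398807, -0.99852434,  1.17973878],
       [ 0.        ,  0.        ,  0.        ,  1.        ]])} 0.996002197265625
scene {'vfov': 52.20611249850846, 'cx': 249.6634190110919, 'cy': 187.9542220470102, 'pose': array([[ 0.38818622,  0.64398305, -0.65923994,  1.2347521 ],
       [ 0.92157609, -0.26893079,  0.27995311, -0.2355212 ],
       [ 0.00299514, -0.7162137 , -0.69787461,  0.79326519],
       [ 0.        ,  0.        ,  0.        ,  1.        ]])} 0.9962158203125
```

View pics/top0.png

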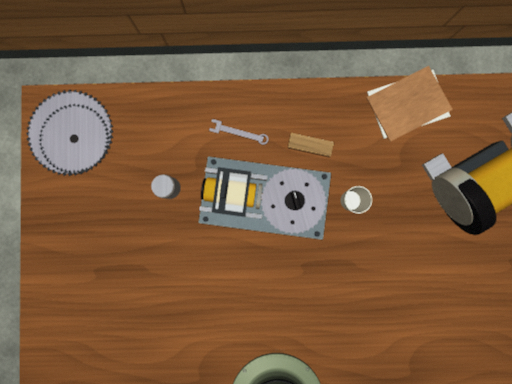

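View pics/scene0.png

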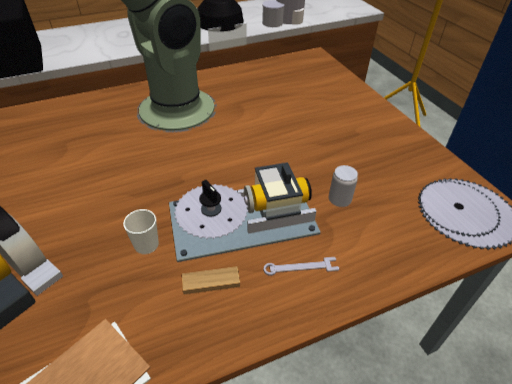

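The top view shows the jig at about (203–328, 160–238), with jig +y pointing image-left. The knob is at about (295,201) with its white mark, and the guard is around (233,193). The scene view shows the cup and tin at the jig's two ends. Next I'll measure these from colour and depth.

```bash
cat > h.py <<'E'
import numpy as np, cv2
from bench import imaging
def ray(n,uv,z,T=None):
    c=imaging.camera_model(n); f=192/np.tan(np.radians(c['vfov'])/2)
    T=c['pose'] if T is None else T
    uv=np.atleast_2d(uv).astype(float)
    d=np.c_[(uv[:,0]-c['cx'])/f,(uv[:,1]-c['cy'])/f,np.ones(len(uv))]@T[:3,:3].T
    return T[:3,3]+d*((z-T[2,3])/d[:,2])[:,None]
def cloud(n,d,T=None):
    c=imaging.camera_model(n); f=192/np.tan(np.radians(c['vfov'])/2)
    T=c['pose'] if T is None else T
    v,u=np.mgrid[:384,:512]
    P=np.stack([(u-c['cx'])/f*d,(v-c['cy'])/f*d,d],-1)
    return P@T[:3,:3].T+T[:3,3]
E
python3 - <<'E'
from h import *
a=np.load('top.npz');p,d=a['p'],a['d'];W=cloud('top',d)
roi=np.zeros((384,512),bool);roi[150:250,190:340]=1
hsv=cv2.cvtColor(p,cv2.COLOR_RGB2HSV)
m=(roi&((hsv[...,0]>70)|(hsv[...,1]<60))&(W[...,2]>.004)).astype(np.uint8)
m=cv2.morphologyEx(m,cv2.MORPH_CLOSE,np.ones((9,9)));c=max(cv2.findContours(m,0,1)[0],key=cv2.contourArea)
b=cv2.boxPoints(cv2.minAreaRect(c));B=ray('top',b,.012)[:,:2];print('base',B,B.mean(0),np.linalg.norm(np.diff(B,axis=0),axis=1))
for nm,lo,hi in(('blade',.05,.066),('knob',.132,.15),('pull',.148,.17),('hood',.115,.13)):
    k=roi&(W[...,2]>lo)&(W[...,2]<hi);ys,xs=np.nonzero(k)
    if len(xs)<4: print(nm,len(xs));continue
    r=cv2.minAreaRect(W[k][:,:2].astype(np.float32)*1000);print(nm,len(xs),(xs.min(),xs.max(),ys.min(),ys.max()),r,W[k].mean(0))
print(W[201,285:306,2].round(3)); print(W[193,215:252,2].round(3))
cv2.imwrite('pics/crop1.png',cv2.resize(p[150:250,190:340,::-1],None,fx=5,fy=5,interpolation=cv2.INTER_CUBIC))
E
```

```text
base [[ 0.5182123   0.22097082]
 [ 0.71605432  0.19133335]
 [ 0.65749948 -0.17858   ]
 [ 0.46099075 -0.14575139]] [0.58818921 0.0219932 ] [0.20004961 0.3745191  0.19923203]
blade 3143 (np.int64(200), np.int64(326), np.int64(167), np.int64(233)) ((588.3793334960938, 23.884521484375), (353.3769836425781, 184.57579040527344), 81.61527252197266) [ 0.57779225 -0.04877894  0.05907492]
knob 116 (np.int64(222), np.int64(301), np.int64(184), np.int64(208)) ((592.5475463867188, 29.30175018310547), (209.27415466308594, 46.365089416503906), 80.191650390625) [ 0.57856558 -0.04475791  0.14244338]
pull 86 (np.int64(220), np.int64(294), np.int64(182), np.int64(197)) ((606.6392211914062, 43.71220397949219), (39.00654602050781, 192.10733032226562), 0.2516564130783081) [0.606212   0.12914386 0.15587594]
hood 1429 (np.int64(212), np.int64(295), np.int64(167), np.int64(215)) ((593.9949951171875, 48.33251953125), (218.91004943847656, 122.12357330322266), 81.07347106933594) [0.60330143 0.10936065 0.12123264]
[0.068 0.106 0.102 0.1   0.105 0.106 0.104 0.106 0.108 0.136 0.14  0.146
 0.144 0.145 0.143 0.105 0.1   0.106 0.106 0.104 0.062]
[0.123 0.124 0.12  0.116 0.121 0.154 0.156 0.156 0.159 0.156 0.155 0.129
 0.121 0.121 0.118 0.119 0.116 0.121 0.114 0.119 0.119 0.12  0.123 0.119
 0.115 0.117 0.118 0.119 0.12  0.118 0.119 0.123 0.122 0.123 0.106 0.105
 0.106]
```

View pics/crop1.png

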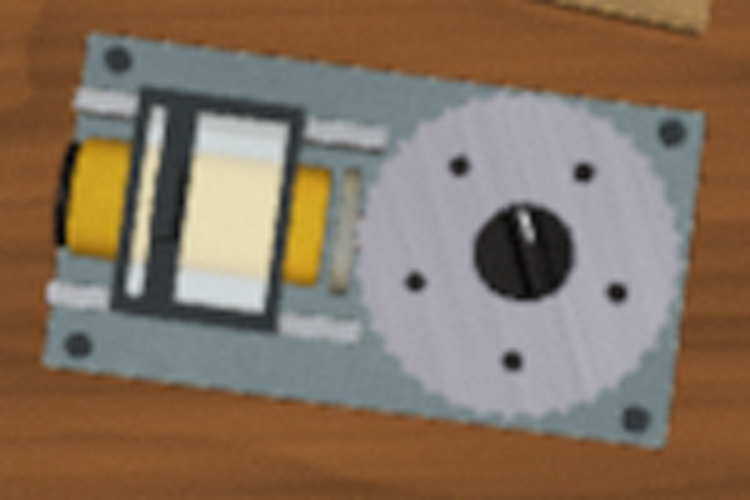

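Run:
```python
from h import *
a=np.load('top.npz');p,d=a['p'],a['d'];W=cloud('top',d)
def rect(nm,lo,hi,u0,u1,v0,v1):
    k=np.zeros((384,512),bool);k[v0:v1,u0:u1]=1;k&=(W[...,2]>lo)&(W[...,2]<hi)
    q=W[k];r=cv2.minAreaRect(q[:,:2].astype(np.float32)*1000)
    w,V=np.linalg.eigh(np.cov(q[:,:2].T));print(nm,len(q),q.mean(0).round(4),r,'axis deg',np.degrees(np.arctan(V[1,1]/V[0,1])))
rect('bar',.135,.155,280,310,185,215);rect('skirt',.095,.155,280,310,185,220);rect('pull',.145,.17,205,245,170,215);rect('hood',.11,.17,205,255,160,220)
T=ray('top',[190+118/5,150+58/5],.012),ray('top',[190+672/5,150+132/5],.012),ray('top',[190+635/5,150+419/5],.012),ray('top',[190+78/5,150+345/5],.012)
print(np.array(T)[:,0].round(4),np.mean(T,0))
for nm,px,z in(('cup',(357,200),.09),('tin',(163,186),.1)):print(nm,ray('top',px,z))
s=np.load('scene.npz');S=cloud('scene',s['d'])
k=np.zeros((384,512),bool);k[170:220,190:230]=1;k&=(S[...,2]>.11)&(S[...,2]<.15);q=S[k];print('scene knob',len(q),q.mean(0),cv2.minAreaRect(q[:,:2].astype(np.float32)*1000))
```

```text
bar 105 [ 0.5764 -0.0594  0.1428] ((576.498779296875, -59.640403747558594), (48.847171783447266, 14.4104642868042), 15.557140350341797) axis deg 14.950041278275542
skirt 304 [ 0.5763 -0.0579  0.1181] ((577.1683959960938, -59.49378967285156), (49.351627349853516, 51.9410285949707), 87.81361389160156) axis deg -1.8051894977379033
pull 86 [0.6062 0.1312 0.1558] ((606.578369140625, 131.51356506347656), (13.97214126586914, 39.19953918457031), 81.30378723144531) axis deg -8.25506071748713
hood 1526 [0.6037 0.1118 0.1232] ((605.0203857421875, 118.52668762207031), (133.42054748535156, 122.12357330322266), 81.07347106933594) axis deg -9.350302459441012
[[ 0.6979  0.1691  0.012 ]
 [ 0.6457 -0.1578  0.012 ]
 [ 0.4774 -0.1304  0.012 ]
 [ 0.5286  0.1959  0.012 ]] [[0.58740193 0.01919455 0.012     ]]
cup [[ 0.57188913 -0.23110887  0.09      ]]
tin [[0.6229164  0.30005493 0.1       ]]
scene knob 214 [ 0.58065501 -0.06383336  0.13329655] ((575.63232421875, -63.095420837402344), (51.326934814453125, 13.947578430175781), 15.755901336669922)
```

Request:
{"method": "carry_out", "body": {
  "rows": [
    {"offset": [0.25, 0.25, 0], "yaw": 0.035},
    {"offset": [0.25, 0.25, 0], "yaw": 0.035},
    {"offset": [0.25, 0.25, 0], "yaw": 0.035},
    {"offset": [0.25, 0.25, 0], "yaw": 0.035},
    {"offset": [0.25, 0.25, 0], "yaw": 0.035},
    {"offset": [0.25, 0.25, 0], "yaw": 0.035},
    {"offset": [0.25, 0.25, 0], "yaw": 0.035},
    {"offset": [0.25, 0.25, 0], "yaw": 0.035},
    {"offset": [0.25, 0.25, 0], "yaw": 0.035},
    {"offset": [0.25, 0.25, 0], "yaw": 0.035},
    {"offset": [0.25, 0.25, 0], "yaw": 0.035},
    {"offset": [0.25, 0.25, 0], "yaw": 0.035}
  ],
  "grip": -1
}}

```text
time_s: 1.1
ee_pos: [0.4461, -0.2962, 0.2472]
ee_rot: [-3.137, 0.004, 1.598]
force: [0.4, -0.7, 0.2]
width: 0.0857
```

Request:
{"method": "carry_out", "body": {
  "rows": [
    {"offset": [0.13, 0.35, 0], "yaw": 0.037},
    {"offset": [0.13, 0.35, 0], "yaw": 0.037},
    {"offset": [0.13, 0.35, 0], "yaw": 0.037},
    {"offset": [0.13, 0.35, 0], "yaw": 0.037},
    {"offset": [0.13, 0.35, 0], "yaw": 0.037},
    {"offset": [0.13, 0.35, 0], "yaw": 0.037},
    {"offset": [0.13, 0.35, 0], "yaw": 0.037},
    {"offset": [0.13, 0.35, 0], "yaw": 0.037},
    {"offset": [0.13, 0.35, 0], "yaw": 0.037},
    {"offset": [0.13, 0.35, 0], "yaw": 0.037},
    {"offset": [0.13, 0.35, 0], "yaw": 0.037},
    {"offset": [0.13, 0.35, 0], "yaw": 0.037}
  ]
}}

```text
time_s: 2.1
ee_pos: [0.6071, 0.1433, 0.2456]
ee_rot: [-3.135, 0.003, 3.06]
force: [1.3, -0.0, 0.4]
width: 0.0851
```

Run:
```python
from h import *
from bench import state
from scipy.spatial.transform import Rotation as R
s=state();T=np.eye(4);T[:3,:3]=R.from_euler('xyz',s['ee_rot']).as_matrix();T[:3,3]=s['ee_pos']
p,d=imaging.snapshot('wrist');T=T@imaging.camera_model('wrist')['mount'];W=cloud('wrist',d,T)
print(s['ee_pos'],s['ee_rot'],s['joint_pos'])
k=(W[...,2]>.146)&(W[...,2]<.166)&(abs(W[...,0]-.606)<.05)&(abs(W[...,1]-.131)<.04)
q=W[k];print(len(q))
if len(q)>5: print(q.mean(0),cv2.minAreaRect(q[:,:2].astype(np.float32)*1000))
k=(W[...,2]>.133)&(W[...,2]<.155)&(abs(W[...,0]-.576)<.04)&(abs(W[...,1]+.059)<.04)
q=W[k];print(len(q))
if len(q)>5: print(q.mean(0),cv2.minAreaRect(q[:,:2].astype(np.float32)*1000))
cv2.imwrite('pics/w1.png',p[:,:,::-1])
```

```text
[0.60705183 0.14330674 0.24555057] [-3.13549495e+00  3.07534557e-03  3.06048102e+00] [ 0.20199984  0.64317008 -0.83100643  1.57993147  0.51457864  1.14898873
  0.74394765]
1227
[0.6041204  0.13033814 0.15559149] ((605.6728515625, 129.9667510986328), (14.002843856811523, 39.7466926574707), 80.8608169555664)
0
```

View pics/w1.png

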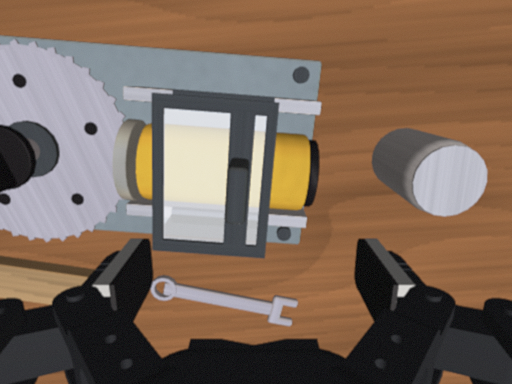

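The wrist view agrees: the pull is at about pixel (238,190), which gives (0.606, 0.130) with yaw −9°. Descending over it.

Request:
{"method": "carry_out", "body": {
  "rows": [
    {"offset": [0, -0.13, -0.1], "yaw": -0.024},
    {"offset": [0, 0, -0.2], "yaw": 0},
    {"offset": [0, 0, -0.25], "yaw": 0},
    {"offset": [0, 0, -0.2], "yaw": 0},
    {"offset": [0, 0, 0], "yaw": 0}
  ]
}}

```text
time_s: 2.57
ee_pos: [0.6071, 0.1442, 0.1668]
ee_rot: [3.14, 0.001, 3.008]
force: [-0.0, -0.7, -0.5]
width: 0.0854
```

Request:
{"method": "carry_out", "body": {
  "rows": [
    {"offset": [-0.01, -0.14, 0], "yaw": -0.008},
    {"offset": [0, 0, -0.1], "yaw": 0},
    {"offset": [0, 0, -0.1], "yaw": 0},
    {"offset": [0, 0, 0], "yaw": 0}
  ]
}}

```text
time_s: 2.9
ee_pos: [0.6063, 0.1286, 0.1472]
ee_rot: [3.14, 0.001, 2.98]
force: [-0.6, -0.2, -0.4]
width: 0.0854
```

Aligned; close.

Request:
{"method": "carry_out", "body": {
  "rows": [
    {"offset": [0, 0, 0]},
    {"offset": [0, 0, 0]},
    {"offset": [0, 0, 0]},
    {"offset": [0, 0, 0]},
    {"offset": [0, 0, 0]},
    {"offset": [0, 0, 0]},
    {"offset": [0, 0, 0]},
    {"offset": [0, 0, 0]}
  ],
  "grip": 1,
  "squeeze": 40
}}

```text
$.rows[0]: bad value
```

Request:
{"method": "carry_out", "body": {
  "rows": [
    {"offset": [0, 0, 0], "yaw": 0},
    {"offset": [0, 0, 0], "yaw": 0},
    {"offset": [0, 0, 0], "yaw": 0},
    {"offset": [0, 0, 0], "yaw": 0},
    {"offset": [0, 0, 0], "yaw": 0},
    {"offset": [0, 0, 0], "yaw": 0},
    {"offset": [0, 0, 0], "yaw": 0},
    {"offset": [0, 0, 0], "yaw": 0}
  ],
  "grip": 1,
  "squeeze": 40
}}

```text
time_s: 3.57
ee_pos: [0.6072, 0.1295, 0.1497]
ee_rot: [3.138, 0.004, 2.981]
force: [1.1, 1.2, -2.2]
width: 0.0134
```

Request:
{"method": "carry_out", "body": {
  "rows": [
    {"offset": [-0.012, -0.08, 0], "yaw": 0},
    {"offset": [-0.012, -0.08, 0], "yaw": 0},
    {"offset": [-0.012, -0.08, 0], "yaw": 0},
    {"offset": [-0.012, -0.08, 0], "yaw": 0},
    {"offset": [-0.012, -0.08, 0], "yaw": 0}
  ]
}}

```text
time_s: 3.98
ee_pos: [0.6009, 0.0897, 0.1497]
ee_rot: [3.136, 0.004, 2.984]
force: [0.8, 3.1, -1.8]
width: 0.0132
```

Request:
{"method": "carry_out", "body": {
  "rows": [
    {"offset": [-0.008, -0.05, 0], "yaw": 0},
    {"offset": [-0.008, -0.05, 0], "yaw": 0},
    {"offset": [-0.008, -0.05, 0], "yaw": 0}
  ]
}}

```text
time_s: 4.23
ee_pos: [0.5996, 0.0822, 0.1499]
ee_rot: [3.118, 0.008, 2.988]
force: [18.5, 39.5, -33.9]
width: 0.0135
```

Request:
{"method": "carry_out", "body": {
  "rows": [
    {"offset": [0, 0, 0], "yaw": 0},
    {"offset": [0, 0, 0], "yaw": 0},
    {"offset": [0, 0, 0], "yaw": 0},
    {"offset": [0, 0, 0], "yaw": 0}
  ]
}}

```text
time_s: 4.57
ee_pos: [0.5997, 0.0825, 0.1498]
ee_rot: [3.115, 0.008, 2.989]
force: [4.9, 9.5, -5.7]
width: 0.0134
```

Request:
{"method": "carry_out", "body": {
  "rows": [
    {"offset": [0, 0, 0], "yaw": 0},
    {"offset": [0, 0, 0], "yaw": 0},
    {"offset": [0, 0, 0], "yaw": 0},
    {"offset": [0, 0, 0], "yaw": 0},
    {"offset": [0, 0, 0], "yaw": 0},
    {"offset": [0, 0, 0.2], "yaw": 0},
    {"offset": [0, 0, 0.3], "yaw": 0},
    {"offset": [0, 0, 0.3], "yaw": 0},
    {"offset": [0, 0, 0.1], "yaw": 0},
    {"offset": [0, 0, 0], "yaw": 0}
  ],
  "grip": -1
}}

```text
time_s: 5.4
ee_pos: [0.5981, 0.0796, 0.2423]
ee_rot: [3.119, 0.005, 2.987]
force: [-0.3, -0.6, -1.4]
width: 0.0854
```

Request:
{"method": "carry_out", "body": {
  "rows": [
    {"offset": [-0.04, -0.25, 0], "yaw": 0.03},
    {"offset": [-0.04, -0.25, 0], "yaw": 0.03},
    {"offset": [-0.04, -0.25, 0], "yaw": 0.03},
    {"offset": [-0.04, -0.2, 0], "yaw": 0.03},
    {"offset": [-0.04, -0.15, 0], "yaw": 0.014},
    {"offset": [0, 0, 0], "yaw": 0},
    {"offset": [0, 0, 0], "yaw": 0}
  ]
}}

```text
time_s: 5.98
ee_pos: [0.5753, -0.0347, 0.2371]
ee_rot: [3.117, 0.002, -2.854]
force: [-0.8, 0.5, 0.2]
width: 0.085
```

```bash
cat > look.py <<'E'
from h import *
import sys
from bench import state
from scipy.spatial.transform import Rotation as R
s=state();T=np.eye(4);T[:3,:3]=R.from_euler('xyz',s['ee_rot']).as_matrix();T[:3,3]=s['ee_pos']
p,d=imaging.snapshot('wrist');T=T@imaging.camera_model('wrist')['mount'];w=cloud('wrist',d,T)
pt,dt=imaging.snapshot('top');t=cloud('top',dt)
print(s['ee_pos'],s['ee_rot'],s['joint_pos'],s['width'],s['force'],s['time_s'])
for n,W in(('wrist',w),('top',t)):
  for nm,lo,hi,x,y in(('pull',.146,.166,.598,.083),('bar',.133,.155,.576,-.059)):
    k=(W[...,2]>lo)&(W[...,2]<hi)&(abs(W[...,0]-x)<.035)&(abs(W[...,1]-y)<.035);q=W[k]
    print(n,nm,len(q),cv2.minAreaRect(q[:,:2].astype(np.float32)*1000) if len(q)>5 else '')
cv2.imwrite(f'pics/{sys.argv[1]}_w.png',p[:,:,::-1]);cv2.imwrite(f'pics/{sys.argv[1]}_t.png',cv2.resize(pt[120:270,150:400,::-1],None,fx=3,fy=3))
E
python3 look.py a
```

```text
[ 0.57533858 -0.03466119  0.23707721] [ 3.11699269e+00  1.67467150e-03 -2.85376748e+00] [ 0.61237399  0.6229277  -0.95533537  1.70704292  0.53411122  1.1037108
  1.35655719] 0.08498289068265165 [-0.80263563  0.45655538  0.20145867] 5.9833
wrist pull 460 ((585.529052734375, 83.06201934814453), (14.790169715881348, 14.293326377868652), 79.03913116455078)
wrist bar 1539 ((575.0513916015625, -61.519683837890625), (49.266292572021484, 13.56126880645752), 14.270866394042969)
top pull 83 ((599.4142456054688, 83.33709716796875), (13.677347183227539, 39.57024383544922), 81.23698425292969)
top bar 0
```

View pics/a_w.png

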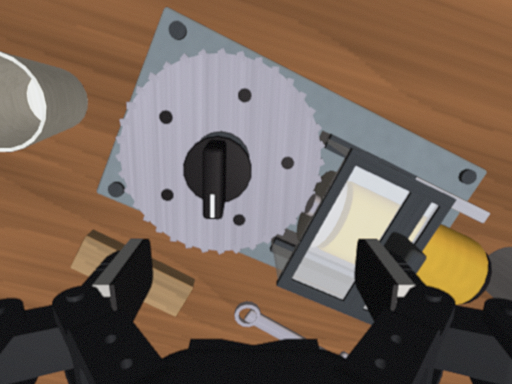

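The guard is shut: the pull is at y 0.083, against about 0.083 expected. The bar shows at pixel (214,178), which gives (0.5757, −0.0605) with yaw 15°. Moving over it and descending.

Request:
{"method": "carry_out", "body": {
  "rows": [
    {"offset": [0, -0.25, 0], "yaw": -0.008},
    {"offset": [0, 0, 0], "yaw": 0},
    {"offset": [0, 0, -0.2], "yaw": 0},
    {"offset": [0, 0, -0.25], "yaw": 0},
    {"offset": [0, 0, -0.2], "yaw": 0},
    {"offset": [0, 0, 0], "yaw": 0},
    {"offset": [0, 0, 0], "yaw": 0}
  ]
}}

```text
time_s: 6.67
ee_pos: [0.5771, -0.0528, 0.1702]
ee_rot: [3.117, 0.005, -2.878]
force: [0.4, 0.2, 0.6]
width: 0.0853
```

Request:
{"method": "carry_out", "body": {
  "rows": [
    {"offset": [-0.01, -0.08, 0], "yaw": 0},
    {"offset": [0, 0, -0.15], "yaw": 0},
    {"offset": [0, 0, -0.15], "yaw": 0},
    {"offset": [0, 0, -0.08], "yaw": 0},
    {"offset": [0, 0, 0], "yaw": 0}
  ]
}}

```text
time_s: 7.08
ee_pos: [0.5778, -0.0609, 0.1332]
ee_rot: [3.119, 0.009, -2.878]
force: [-0.6, 1.5, 0.3]
width: 0.0855
```

Request:
{"method": "carry_out", "body": {
  "rows": [
    {"offset": [-0.02, 0, -0.04], "yaw": 0},
    {"offset": [0, 0, 0], "yaw": 0},
    {"offset": [0, 0, 0], "yaw": 0},
    {"offset": [0, 0, 0], "yaw": 0},
    {"offset": [0, 0, 0], "yaw": 0},
    {"offset": [0, 0, 0], "yaw": 0},
    {"offset": [0, 0, 0], "yaw": 0},
    {"offset": [0, 0, 0], "yaw": 0}
  ],
  "grip": 1,
  "squeeze": 60
}}

```text
time_s: 7.75
ee_pos: [0.5759, -0.0605, 0.13]
ee_rot: [3.119, 0.01, -2.877]
force: [0.7, 1.4, -5.9]
width: 0.0128
```

Request:
{"method": "carry_out", "body": {
  "rows": [
    {"offset": [0, 0, 0], "yaw": -0.017},
    {"offset": [0, 0, 0], "yaw": -0.017},
    {"offset": [0, 0, 0], "yaw": -0.017},
    {"offset": [0, 0, 0], "yaw": -0.017},
    {"offset": [0, 0, 0], "yaw": -0.017},
    {"offset": [0, 0, 0], "yaw": -0.017},
    {"offset": [0, 0, 0], "yaw": 0}
  ]
}}

```text
time_s: 8.33
ee_pos: [0.5759, -0.0604, 0.13]
ee_rot: [3.12, 0.01, 3.074]
force: [0.7, 1.6, -5.2]
width: 0.0131
```

```bash
python3 -c "
from bench import state
s=state();print(s['wrist_torque'],s['joint_pos'],s['ee_rot'])"
```

```text
[-0.74949559 -0.18596252 -0.21763817] [ 0.54279665  0.71429722 -0.77571812  1.80285278  0.61498618  0.87039002
  0.98754245] [3.120041   0.00997927 3.07373626]
```

Request:
{"method": "carry_out", "body": {
  "rows": [
    {"offset": [0, 0, 0], "yaw": -0.017},
    {"offset": [0, 0, 0], "yaw": -0.017},
    {"offset": [0, 0, 0], "yaw": -0.017},
    {"offset": [0, 0, 0], "yaw": -0.017},
    {"offset": [0, 0, 0], "yaw": -0.017},
    {"offset": [0, 0, 0], "yaw": -0.017},
    {"offset": [0, 0, 0], "yaw": -0.017},
    {"offset": [0, 0, 0], "yaw": -0.017},
    {"offset": [0, 0, 0], "yaw": -0.017},
    {"offset": [0, 0, 0], "yaw": -0.017},
    {"offset": [0, 0, 0], "yaw": 0},
    {"offset": [0, 0, 0], "yaw": 0}
  ]
}}

```text
time_s: 9.33
ee_pos: [0.576, -0.0602, 0.13]
ee_rot: [3.122, 0.01, 2.543]
force: [2.0, 0.4, -1.2]
width: 0.013
```

Request:
{"method": "carry_out", "body": {
  "rows": [
    {"offset": [0, 0, 0], "yaw": -0.017},
    {"offset": [0, 0, 0], "yaw": -0.017},
    {"offset": [0, 0, 0], "yaw": -0.015},
    {"offset": [0, 0, 0], "yaw": -0.006},
    {"offset": [0, 0, 0], "yaw": 0},
    {"offset": [0, 0, 0], "yaw": 0},
    {"offset": [0, 0, 0], "yaw": 0}
  ]
}}

```text
time_s: 9.92
ee_pos: [0.576, -0.0601, 0.1299]
ee_rot: [3.122, 0.009, 2.381]
force: [1.2, 0.8, -1.5]
width: 0.0134
```

```bash
sed -i "s/'ee_pos'\],s\['ee_rot/'wrist_torque'],s['ee_pos'],s['ee_rot/" look.py; python3 look.py b
```

```text
[-0.60334753  0.35680328 -0.20485572] [ 0.57603551 -0.06014402  0.12991989] [3.12220705 0.00925061 2.38097901] [ 0.42506917  0.65946676 -0.60035172  1.81676833  0.49528071  0.79778865
  0.38615666] 0.013391405576420441 [ 1.15251698  0.75079295 -1.49064845] 9.9167
wrist pull 0 
wrist bar 6852 ((568.6371459960938, -62.18879699707031), (52.384605407714844, 45.08546829223633), 8.19594955444336)
top pull 85 ((599.3853149414062, 83.24855041503906), (13.71691608428955, 39.622928619384766), 80.75667572021484)
top bar 0
```

View pics/b_w.png

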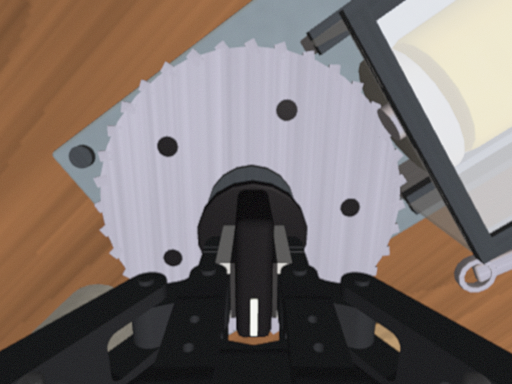

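The bar is still aligned in the jaws at about pixel (253,265). The blade's holes give an independent check on the turn, so I'll use those.

Run:
```python
from h import *
from scipy.spatial.transform import Rotation as R
M=imaging.camera_model('wrist')['mount']
def ang(rot,pos,px):
    T=np.eye(4);T[:3,:3]=R.from_euler('xyz',rot).as_matrix();T[:3,3]=pos
    P=ray('wrist',px,.058,T@M)[:,:2]-[.5757,-.0602];print(np.linalg.norm(P,axis=1).round(4));return np.degrees(np.arctan2(P[:,1],P[:,0]))%72
def cen(f,pts):
    g=cv2.imread(f,0);o=[]
    for x,y in pts:
        c=g[y-14:y+15,x-14:x+15];m=cv2.moments((c<90).astype(np.uint8),True);o.append((x-14+m['m10']/m['m00'],y-14+m['m01']/m['m00']))
    return o
a=ang([3.117,.0017,-2.8538],[.57534,-.03466,.23708],cen('pics/a_w.png',[(166,117),(244,95),(288,162),(167,194),(238,219)]))
b=ang([3.1222,.00925,2.38098],[.57604,-.06014,.12992],cen('pics/b_w.png',[(167,146),(287,110),(350,207),(173,257)]))
print(a,b,(np.median(a)-np.median(b))%72)
```

```text
[0.0607 0.0584 0.0587 0.0626 0.0614]
[0.0602 0.0586 0.0596 0.0623]
[33.59609717 32.42322613 29.87980077 31.67537919 29.51244705] [46.98228298 45.29883674 43.3995084  46.04664083] 58.00264040618168
```

Request:
{"method": "carry_out", "body": {
  "rows": [
    {"offset": [0, 0, 0], "yaw": -0.006},
    {"offset": [0, 0, 0], "yaw": 0},
    {"offset": [0, 0, 0], "yaw": 0},
    {"offset": [0, 0, 0], "yaw": 0}
  ]
}}

```text
time_s: 10.35
ee_pos: [0.5761, -0.0601, 0.1299]
ee_rot: [3.122, 0.009, 2.361]
force: [1.3, 0.5, -1.5]
width: 0.0135
```

Total tool turn is now 59.9°, the arm is still, and the grip is held. Handing in.

```bash
python3 -c "
from bench import ticket,state
s=state();print(max(map(abs,s['joint_velocities'])),s['width']);print(ticket.finish_job())"
```

```text
0.0006712529053103135 0.013521557191541607
the job is handed in; nothing more can be done
None
```

The job is handed in: the guard is shut, and the knob is at the third stop with the fingers still gripping it. No verdict was reported.

- **Guard:** I pinched the pull and slid the guard about 48 mm to its end stop, where the force rose to about 40 N on y. The camera then put the pull at y 0.083, the expected shut position, and it was still there in the last top view.
- **Knob:** I pinched the bar and turned it clockwise in small steps. The tool yaw showed 58.7° in total, and after a last small nudge 59.9°. I did not feel the clicks one by one; the count rests on the measured angle.
- **Check on the turn:** before the nudge, the blade holes in the wrist pictures gave about 58°, roughly 1° below the tool reading and within that method's scatter of about 2°. I did not repeat the hole check after the nudge.
- **At hand-in:** the arm was still, the finger opening was 13.5 mm on the 14 mm bar, and the grip was set to 60 N. The clock read about 10.4 s.
- **Bystanders:** the arm passed well clear of them and I saw none moved, but I did not measure their final positions.

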